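Seat the piston rod in the test cell, draw it back to its groove and hold it

ROBOT

A 6-joint arm with a two-finger parallel gripper is mounted at the origin on a cart in front of the work surface, level with it; the furniture and walls round the work are solid. World frame = base frame: x ahead of the robot, y to its left, z up, the work surface at z = 0. Lengths are in m, angles in degrees, forces in N, time in s.
With the tool pointing down it reaches from about 0.4 to 0.825 m from the base axis. Payload 7 kg.
Tool frame: the origin (TCP) lies on the centre line of the jaws, within the pads' length; the fingertips stand 19 mm ahead of it and the grasp point (between the pads) is the TCP (r.tip_extent is the distance from the TCP to the fingertips, in m); z points along the fingers, y is the line along which they close (so a half turn about z gives the same grasp; the last joint's range is limited). The gripper opens to 88 mm and grips with 3 to 60 N. Pads are 19 mm wide; open, the fingers measure 130 mm over their backs; the gripper's body (78 mm by 193 mm) begins 47 mm behind the grasp point.
Start: joints at [-49.383, 20.546, 0.682, 0, -70.136, -16.507], TCP at [0.276, -0.616, 0.246] pointing down, gripper open.
Joint ranges: [-176.03, 176.03], [-82.01, 121.73], [-58.28, 71.71], [-173.87, 95.51], [-174.79, -0.11], [-173.66, 173.66]. Speed limits (degrees/s): [136.94, 136.94, 172.46, 180, 180, 180].

INTERFACE

Orientations are given as [roll, pitch, yaw] about the fixed x, y, z axes, in that order (R = Rz(yaw) Ry(pitch) Rx(roll)).
In Python, from plant import r gives the robot as it stands. The module is installed in compiled form; this text tells all that it offers.
- The arm moves only by the tool jog_arm, never from a script. Its argument "deltas" is a list that holds one entry, the list of rows, each a list of 5 numbers: the opening, from -1 (shut) to 1 (fully open), then the shift along the world's x, y, z in cm, then the turn about the world's z in rad. In form: [[[claw, dx, dy, dz, turn], ...]]. A call has 1 to 8 rows; each row shifts and turns the commanded pose from where the row before left it; what a row does not reach is not made up. A row lasts 1/8 s, in which the tool goes at most 62.5 mm and 10.7 degrees, less where a joint would pass 70% of its speed; a pose out of reach is approached as far as the arm can. A call with a gripper value outside its range is refused whole. The fingers move at their own pace and stop on an object; "force" is the grip in N (left out, the last holds). Time passes only in rows, so rows that do not move let the fingers close. It gives the time, the measured TCP pose, the force, the opening and the grip force at its end, in the units of the state.
- r.get_state(): the state, without advancing time (a new reading comes with each control period).
- r.capture(name): name is "side" or "top" or "wrist"; returns the picture (400x640x3 uint8, blue, green, red); there is no depth.
- r.camera_info(name): a dict with "fx", "fy", "cx", "cy" (pixels), "view" (4x4, takes a point from world to camera coordinates). Camera axes: x right, y up, looking along -z (the intrinsics and any distortion apply to the point x, -y, -z); pixel columns grow to the right and rows downward; lengths in m; the calibration is good to about 2 mm. The wrist camera is an equidistant fisheye: a pixel r from the principal point sees the ray r / f radians off the axis. A picture is of the moment at which its call begins: read the wrist's pose just before it. camera_info takes no time and is no camera call; for the wrist camera it gives the pose at the moment of the call.
- r.close_job(): hands the job in; it is judged then, once.
The state is a dict: "time_s": time; "joints": joint angles; "qd": joint speeds; "joint_torque": joint torques, N m; "tcp_pos": TCP position; "eef_rot": TCP orientation; "contact_force": force on the tool from outside, world axes, zero at the start; "moment": the same for the moment, N m; "gripper_width": finger opening in m; "gripper_force": force on a finger pad.
Only numpy, scipy, OpenCV 4.12 (cv2) and the standard library are available. Lean on these libraries where they do the work, as an engineer would, in place of code of your own. Each camera call takes 0.05 s, during which the arm holds its last target. There are 200 camera calls.

TASK

Set the piston of the white test cell: take the steel piston rod (the long one with the straight ribbed grip) out of the storage stand, push it grip-up down into the bore on top of the cell until it rests on the bottom, then draw it straight back up until the ring groove on its shaft is level with the cell's top face, and finish holding it there in the gripper, still upright in the bore. The cell is loose on the bench: leave it standing about where it is, without lifting or tipping it, and do not disturb the ball-headed pin in the stand or the things lying round about.

Things in the scene. Friction and masses are not known exactly. Their poses are not given: they have to be found in the camera images.
- rod: Piston rod, bright steel, 135 mm long, about 0.12 kg, loose, upright in one of the stand's holes. Origin: centre of its lower end (tip); z runs up the rod. Shaft 12 mm diameter from 0 to 95 mm (tip chamfered 2 mm), grip 16 mm diameter with dark ribs from 95 to 135 mm; take it at about 115 mm. A dark ring groove 3 mm wide is centred 30 mm above the tip.
- cell: Test cell, loose, about 0.9 kg: square steel base 90 x 90 x 10 mm under a white body 50 x 50 mm, flat top 72 mm above the worktop. Origin: centre of underside, z up. A blind round 13.5 mm bore runs down its axis from the top (3 mm chamfer at the mouth), 60 mm deep: floor 12 mm above the origin. Rod seated: its tip is 12 mm above this origin; drawn back to the groove: 42 mm.
- mouth (a point): Centre of the bore's mouth, in the top face of the test cell, 72 mm above the worktop.
- stand: Storage stand, fixed: plain aluminium block 44 x 150 x 50 mm. Origin: centre of its underside, z up, y along its length. Two upright 15 mm holes, 40 mm deep (floor 10 mm above the worktop), at y = -40 and +40 mm; one holds the piston rod, the other the ball-headed pin, either way round.
- pin: Short steel locating pin, 12 mm shaft, 90 mm long with a ball head of 20 mm, upright in the other hole of the stand; stays there. Origin: centre of its lower end.
- dropper: Dropper bottle, 34 mm wide, 96 mm tall, standing behind the work; a bystander. Origin: centre of its underside.
- tape: Roll of black insulating tape, 53 mm across, 19 mm high, lying behind the stand; a bystander. Origin: centre of its underside.
- marker: Felt marker, 17 x 132 x 18 mm, lying behind the cell; a bystander. Origin: centre of its underside.
There are look-alikes about, which are no part of the job. There is more than one size of the cell; the job needs the larger.

How it is judged (in metres and radians):
On the way:
1. the piston rod rests on the bottom of the cell's bore (z of rod in the frame of cell below 0.0155 m and horizontal distance between rod and cell below 0.004 m and angle between the z axis of rod and the z axis of cell, either way round below 0.08 rad), for 0.1 s.
At the end, for the whole second after the job is handed in: The rod is held still by the fingers in the bore, after touching bottom: tip within 4 mm of the axis, aligned within 0.08 rad, groove within 7 mm of the cell's top face. The cell stands flat, untouched by the fingers, within 40 mm of its start; the pin is within 20 mm of its start (z of rod in the frame of cell between 0.035 and 0.049 m and horizontal distance between rod and cell below 0.004 m and angle between the z axis of rod and the z axis of cell, either way round below 0.08 rad and contact force between the fingers and rod above 1 N and linear speed of rod below 0.02 m/s and angle between cell's own z axis and vertical below 0.05 rad and height (world z) of cell below 0.004 m and distance of cell from where it was at the start of the episode below 0.04 m and contact force between the fingers and cell below 0.5 N and distance of pin from where it was at the start of the episode below 0.02 m); the arm keeps its last pose, push and grip.
It fails at once if the cell is lifted or tipped (height (world z) of cell above 0.012 m or angle between cell's own z axis and vertical above 0.2 rad).
It fails at once if the pin is disturbed (distance of pin from where it was at the start of the episode above 0.03 m).
It fails at once if a bystander is shoved away (distance of dropper from where it was at the start of the episode above 0.04 m).
It fails at once if a bystander is shoved away (distance of tape from where it was at the start of the episode above 0.04 m).
It fails at once if a bystander is shoved away (distance of marker from where it was at the start of the episode above 0.04 m).
It also fails if it takes over 48 s, if anything falls off the work surface, if the arm or the gripper's body presses on something with over 40 N, if the wrist force passes 120 N, or if a joint passes its speed limit or range.

## Working session

There is one attempt and no reset: what is moved stays moved. The work goes in short steps, Python scripts to look and compute and a tool call to move; the robot and the scene stay as the last step left them, time stands still between calls to the robot, and variables do not carry over. Pictures are saved under pics/ and viewed, at most 10 in all, crops included, and the job is handed in when it is done.

Besides the shell and the picture viewer there is one more tool, called after "Call:" as name([rows], argument=value, ...), one row to a line, values as JSON. jog_arm: Moves the arm, as the interface text tells. Its arguments: {"type":"object","properties":{"deltas":{"type":"array"},"force":{"type":"number"}},"required":["deltas"]}

```bash
mkdir -p pics
cat > h.py <<'E'
import numpy as np, cv2
from plant import r
def ray(name,u,v,ci=None):
    ci=ci or r.camera_info(name); V=np.array(ci['view']); R=V[:3,:3]; c=-R.T@V[:3,3]
    a=(u-ci['cx'])/ci['fx']; b=(v-ci['cy'])/ci['fy']
    if name=='wrist':
        t=np.hypot(a,b); s=np.sin(t)/t if t>1e-9 else 1; d=np.array([a*s,b*s,np.cos(t)])
    else: d=np.array([a,b,1.])
    return c,R.T@(d*[1,-1,-1])
def plane(name,u,v,z,ci=None):
    c,d=ray(name,u,v,ci); return c+d*(z-c[2])/d[2]
def proj(name,p,ci=None):
    ci=ci or r.camera_info(name); V=np.array(ci['view']); q=(V@np.append(p,1))[:3]*[1,-1,-1]
    if name=='wrist':
        t=np.arctan2(np.hypot(q[0],q[1]),q[2]); k=t/np.hypot(q[0],q[1])
    else: k=1/q[2]
    return np.array([ci['cx']+ci['fx']*q[0]*k,ci['cy']+ci['fy']*q[1]*k])
def tri(l):
    A=0;B=0
    for c,d in l:
        d=d/np.linalg.norm(d);M=np.eye(3)-np.outer(d,d);A=A+M;B=B+M@c
    p=np.linalg.solve(A,B); return p,[np.linalg.norm(np.cross(p-c,d/np.linalg.norm(d))) for c,d in l]
E
python3 - <<'E'
from h import *
ims={n:r.capture(n) for n in('side','top','wrist')}
for n in ims:
    cv2.imwrite(f'pics/{n}0.png',ims[n]); c=r.camera_info(n); print(n,{k:v for k,v in c.items() if k!='view'},np.round(ray(n,c['cx'],c['cy'],c),3).tolist())
print(r.get_state(),r.tip_extent)
E
```

```text
side {'fx': 393.5647134093025, 'fy': 393.5647134093025, 'cx': 315.51962919804265, 'cy': 199.52056774559045} [[0.067, -0.608, 0.559], [0.534, 0.63, -0.564]]
top {'fx': 422.004704150149, 'fy': 422.004704150149, 'cx': 317.7095110972953, 'cy': 203.45548322808202} [[0.476, -0.045, 1.067], [0.055, -0.023, -0.998]]
wrist {'fx': 309.70691628693146, 'fy': 309.70691628693146, 'cx': 324.16368453622107, 'cy': 199.01386445889034} [[0.209, -0.645, 0.385], [0.247, 0.113, -0.962]]
{'time_s': 0.15, 'joints': array([-4.93810684e+01,  2.05806072e+01,  6.47693198e-01, -1.42132163e-02,
       -7.01380250e+01, -1.65078234e+01]), 'qd': array([ 0.09180218, -0.1126698 ,  0.12379876,  0.03732661,  0.05778177,
        0.02143189]), 'joint_torque': array([ 2.99262232e-03, -5.83279896e+01,  2.93290204e+01,  7.00114846e+00,
        8.73089244e-03, -1.19444644e-04]), 'tcp_pos': array([ 0.27558788, -0.6158026 ,  0.24486923]), 'eef_rot': array([ 1.79928188e+02, -7.34623471e-03, -1.55893724e+02]), 'contact_force': array([ 0.07060215,  0.41528989, -0.52271756]), 'moment': array([ 0.05370315, -0.02024921, -0.00389119]), 'gripper_force': 0.0, 'gripper_width': 0.08732956145970662} 0.019
```

View pics/top0.png

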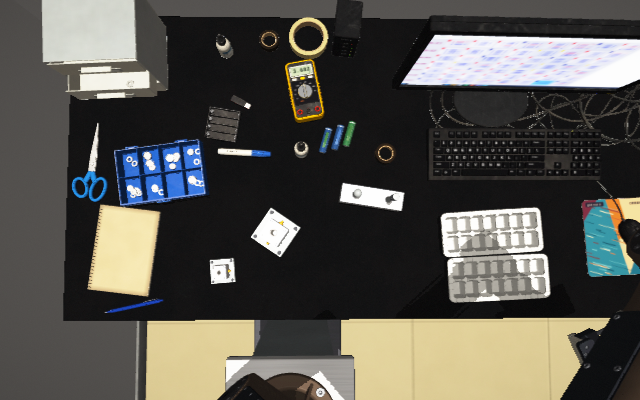

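View pics/side0.png

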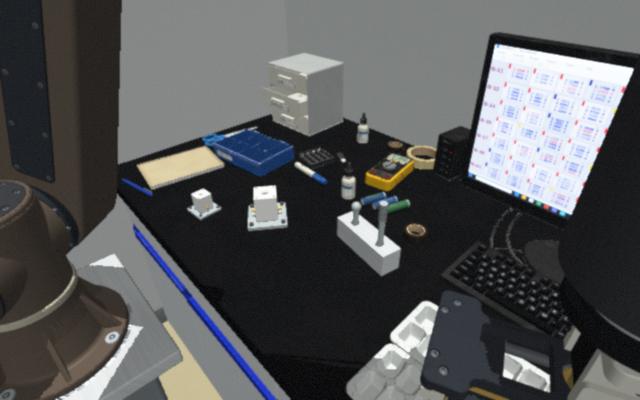

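The top view shows two cells, at (275,232) and (222,271). The first fits because it has the larger base. The stand is at (372,196). In the side view the ball-headed pin is at its near-left end (355,212) and the tall rod is at (382,225), which is (391,199) in the top view. I'll confirm with an enlarged crop.

Run:
```python
from h import *
t=cv2.imread('pics/top0.png');s=cv2.imread('pics/side0.png')
a=cv2.resize(t[170:290,200:420],None,fx=3.6,fy=3.6,interpolation=cv2.INTER_CUBIC)[:, :792]
b=cv2.resize(s[170:280,185:425],(792,363)[:2],interpolation=cv2.INTER_CUBIC)
a=cv2.resize(a,(430,235)) if 0 else a
cv2.imwrite('pics/c_top.png',a);cv2.imwrite('pics/c_side.png',cv2.resize(s[170:280,185:425],None,fx=3.3,fy=3.3,interpolation=cv2.INTER_CUBIC))
for n,u,v,z in[('bigcell',276,233,.072),('small',222,271,.05),('standL',341,183,.05),('standL2',339,203,.05),('standR',404,190,.05),('standR2',402,210,.05),('rodtop',391,199,.145),('pintop',357,194,.1)]: print(n,plane('top',u,v,z).round(4))
```

```text
bigcell [0.4621 0.0302 0.072 ]
small [0.3717 0.1598 0.05  ]
standL [ 0.5825 -0.1249  0.05  ]
standL2 [ 0.5339 -0.1198  0.05  ]
standR [ 0.5656 -0.2782  0.05  ]
standR2 [ 0.5169 -0.2727  0.05  ]
rodtop [ 0.5374 -0.2274  0.145 ]
pintop [ 0.5519 -0.1578  0.1   ]
```

View pics/c_top.png

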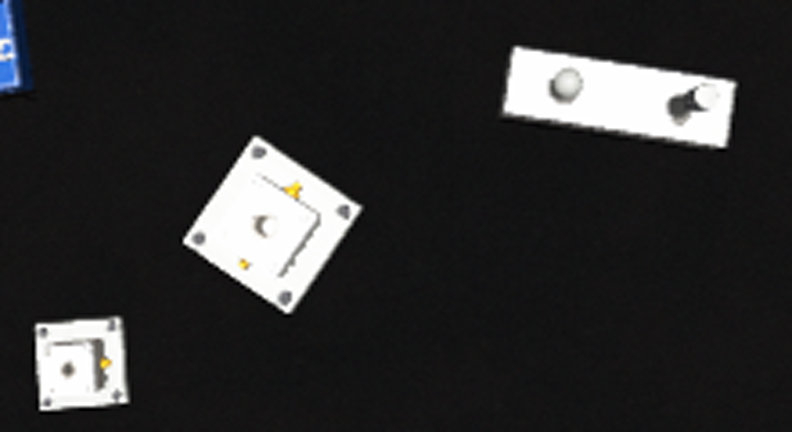

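View pics/c_side.png

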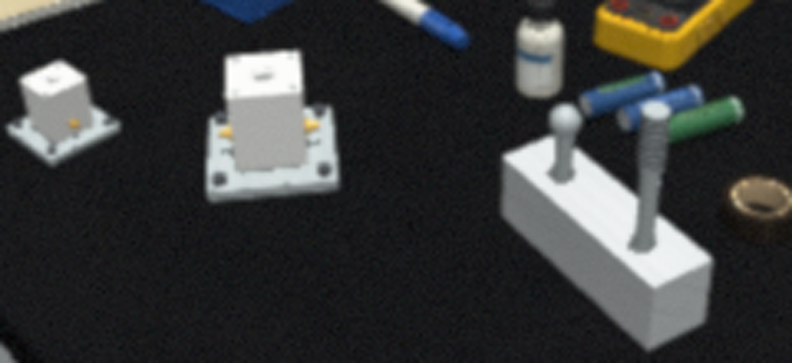

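The larger cell is confirmed: top mouth (273.4,232.3), side mouth (264.7,192.7). The rod is the tall ribbed one, with its top at about (396.5,196.5) in top and (384,202) in side. The ball-headed pin is the other. Now I'll measure them by mask and two-view triangulation.

Run:
```python
from h import *
t=cv2.imread('pics/top0.png');s=cv2.imread('pics/side0.png')
def big(im,x0,y0,x1,y1,th=90):
    g=cv2.cvtColor(im,cv2.COLOR_BGR2GRAY)[y0:y1,x0:x1]
    c,_=cv2.findContours((g>th).astype(np.uint8),cv2.RETR_EXTERNAL,cv2.CHAIN_APPROX_NONE)
    c=max(c,key=cv2.contourArea)+np.array([x0,y0]); return c,cv2.minAreaRect(c)
c,b=big(t,240,195,312,270); P=np.array([plane('top',u,v,.010) for u,v in cv2.boxPoints(b)])
print('base',P.mean(0).round(4),np.linalg.norm(np.diff(P,axis=0),axis=1).round(4),np.degrees(np.arctan2(*(P[1]-P[0])[1::-1])))
c,b=big(t,330,172,415,220); P=np.array([plane('top',u,v,.05) for u,v in cv2.boxPoints(b)])
e=np.diff(P,axis=0);e=max(e,key=np.linalg.norm); e*=np.sign(e[1]);y=e/np.linalg.norm(e)
print('stand',P.mean(0).round(4),np.linalg.norm(np.diff(P,axis=0),axis=1).round(4),y, 'rod hole',P.mean(0)-.04*y)
def tr(a,b): 
    p,e=tri([ray('top',*a),ray('side',*b)]);print(p.round(4),np.round(e,4))
g=cv2.cvtColor(t,cv2.COLOR_BGR2GRAY); print(g[226:240,266:282]); 
g=cv2.cvtColor(s,cv2.COLOR_BGR2GRAY); print(g[188:198,258:272]);print(g[198:222,376:392])
tr((273.4,232.3),(264.6,192.6)); tr((396.3,196.6),(383.4,202))
for n in('top','side'):print('expect rod top px',proj(n,[0.5374+.01,-.2403,.145]))
```

```text
base [0.4639 0.0369 0.01  ] [0.0903 0.0909 0.0902] -33.3972250433488
stand [ 0.5497 -0.1995  0.05  ] [0.0458 0.1533 0.0459] [ 0.15361915  0.98813013 -0.        ] rod hole [ 0.54353825 -0.2389792   0.05      ]
[[254 254 254 254 254 254 254 254 254 254 254 254 254 254 254 254]
 [254 254 254 254 254 254 254 254 254 254 254 254 254 254 254 254]
 [254 254 254 254 254 254 253 253 253 254 254 254 254 254 254 254]
 [254 254 254 254 253 247 244 244 244 248 254 254 254 254 254 254]
 [254 254 254 253 211 183 126 143 211 238 238 253 254 254 254 254]
 [254 254 254 251 234 142 121 192 253 254 249 253 254 254 254 254]
 [254 254 254 251 215 125 140 252 254 254 252 252 254 254 254 254]
 [254 254 254 251 217 128 139 252 254 254 251 253 254 254 254 254]
 [254 254 254 253 248 191 121 201 253 253 248 254 254 254 254 254]
 [254 254 254 254 251 247 218 171 231 245 252 254 254 254 254 254]
 [254 254 254 254 254 251 250 248 250 252 254 254 254 254 254 254]
 [254 254 254 254 254 254 254 254 254 254 254 254 254 254 254 254]
 [254 254 254 254 254 254 254 254 254 254 254 254 254 254 254 254]
 [254 254 254 254 25
[... 1720 characters left out ...]
  52  69  83  91  95  93  92  84  73  47  23  21  21  21]
 [ 22  32  56  74  81  89  93  91  89  86  71  46  24  24  21  20]
 [ 22  39  57  76  90  99  98  95  95  95  77  43  23  25  25  26]
 [ 26  31  60  82  88  89  92  90  87  86  73  43  28  25  23  26]
 [ 27  39  59  78  86  95 101 102  94  85  64  36  25  23  29  23]
 [ 26  34  58  81  88  89  92  94  91  79  58  35  26  22  25  23]
 [ 27  31  59  81  90  94  97  98  91  82  55  28  22  23  24  25]
 [ 22  28  55  89 104 107 103  99  98  88  56  29  26  21  21  25]]
[0.4636 0.0365 0.0709] [0.0002 0.0002]
[ 0.5426 -0.2388  0.1471] [0.0002 0.0002]
expect rod top px [396.78617356 194.46116899]
expect rod top px [385.53872359 202.28316123]
```

The measurements agree: cell at (0.4637, 0.037), rod at (0.543, -0.239), heights within 2 mm of what they must be. Moving above the rod.

Call:
jog_arm([
  [[1,3.3,4.7,0,0],[1,3.3,4.7,0,0],[1,3.3,4.7,0,0],[1,3.3,4.7,0,0],[1,3.3,4.7,0,0],[1,3.3,4.7,0,0],[1,3.3,4.7,0,0],[1,3.3,4.7,0,0]],
], force=30)

```text
time_s: 1.15
tcp_pos: [0.5405, -0.2383, 0.2456]
eef_rot: [180.0, 0.0, -155.9]
contact_force: [1.1, -0.7, 0.1]
gripper_width: 0.0875
gripper_force: 0.0
```

Call:
jog_arm([
  [[0.5,0,0,0,0],[0.5,0,0,0,0],[0.5,0,0,0,0]],
])

```text
time_s: 1.52
tcp_pos: [0.539, -0.2409, 0.2455]
eef_rot: [180.0, -0.0, -156.0]
contact_force: [0.2, -0.3, 0.5]
gripper_width: 0.0672
gripper_force: 0.0
```

Run:
```python
from h import *
s=r.get_state(); ci=r.camera_info('wrist'); im=r.capture('wrist')
print(s['time_s'],s['tcp_pos'],s['eef_rot'],s['gripper_width'],s['joints'].round(1))
cv2.imwrite('pics/w1.png',im)
for p in([.5426,-.2388,.145],[.5435,-.239,.05],[.4637,.037,.072],list(s['tcp_pos'])): print(p,proj('wrist',p,ci))
```

```text
1.525 [ 0.53902587 -0.24089918  0.24548506] [ 1.79990079e+02 -2.00133659e-02 -1.55956811e+02] 0.06717957074176742 [ -5.1  12.7 -10.4   0.  -67.  -60.8]
[0.5426, -0.2388, 0.145] [324.24882537 209.73081458]
[0.5435, -0.239, 0.05] [323.69880208 184.27307779]
[0.4637, 0.037, 0.072] [542.3506207  220.38943225]
[np.float64(0.5390258656258937), np.float64(-0.2408991757985926), np.float64(0.24548506308273113)] [323.46896437 262.47705832]
```

View pics/w1.png

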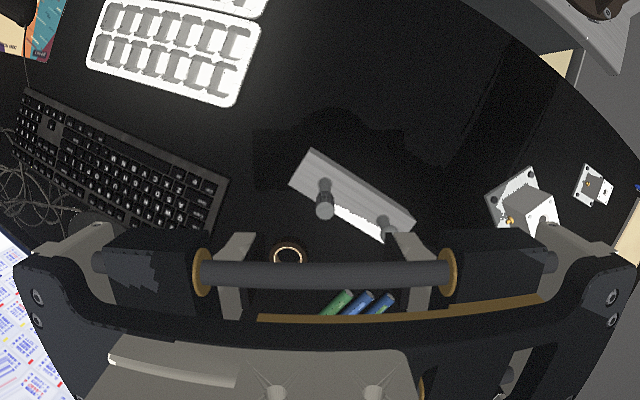

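The wrist view shows the rod's top at (325,209) and its base at (325,184), within 1 px of prediction. The pin at (380,225) is clear of the right finger. Descending onto the rod, staying between the fingers.

Call:
jog_arm([
  [[0.5,0.4,0.2,0,0],[0.5,0,0,-4,0],[0.5,0,0,-4,0],[0.5,0,0,-2,0],[0.5,0,0,-2,0],[0.5,0,0,0,0],[0.5,0,0,0,0]],
])

```text
time_s: 2.45
tcp_pos: [0.5442, -0.2385, 0.1264]
eef_rot: [-180.0, 0.0, -155.9]
contact_force: [0.0, 0.8, 0.1]
gripper_width: 0.0656
gripper_force: 0.0
```

Run:
```python
from h import *
s=r.get_state(); print(s['tcp_pos'],s['contact_force'])
ci=r.camera_info('wrist'); w=r.capture('wrist'); im=r.capture('side')
cv2.imwrite('pics/w2.png',w)
print(proj('side',s['tcp_pos']),proj('wrist',s['tcp_pos'],ci),proj('wrist',[.543,-.239,.145],ci))
u,v=map(int,proj('side',s['tcp_pos']))
a=cv2.resize(im[v-60:v+80,u-90:u+90],(500,389),interpolation=cv2.INTER_CUBIC)
cw=cv2.resize(w[130:310,250:390],(300,389),interpolation=cv2.INTER_CUBIC)
cv2.imwrite('pics/s2.png',np.hstack([a,cw]))
```

```text
[ 0.54417306 -0.2385214   0.1263752 ] [0.03982964 0.76609896 0.0644856 ]
[382.87353351 210.79373765] [323.39244435 262.47223775] [323.37203202 278.97741533]
```

View pics/s2.png

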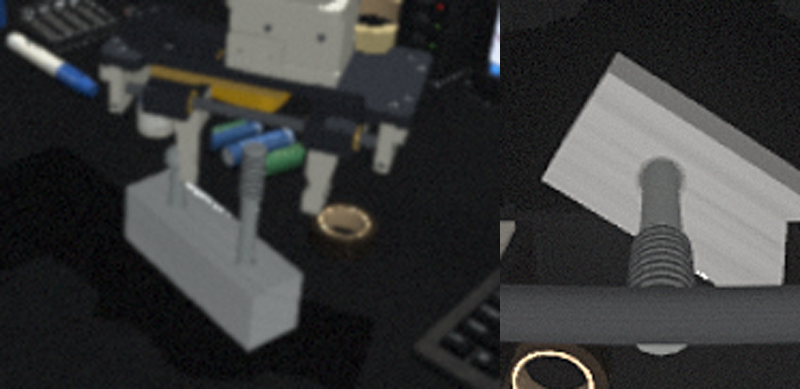

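The rod stands centred between the open fingers (wrist column about 325, against TCP 323.4), and the pin is clear. Closing.

Call:
jog_arm([
  [[-1,0,0,0,0],[-1,0,0,0,0],[-1,0,0,0,0],[-1,0,0,0,0],[-1,0,0,0,0],[-1,0,0,0,0],[-1,0,0,0,0],[-1,0,0,0,0]],
], force=35)

```text
time_s: 3.55
tcp_pos: [0.5437, -0.2381, 0.1255]
eef_rot: [180.0, -0.0, -155.9]
contact_force: [0.2, -0.3, -0.0]
gripper_width: 0.0154
gripper_force: 35.0
```

Gripped (15.4 mm, 35 N). Lifting, then checking the rod's tilt and offset.

Call:
jog_arm([
  [[-1,0,0,1,0],[-1,0,0,2,0],[-1,0,0,3,0],[-1,0,0,3,0],[-1,0,0,3,0],[-1,0,0,1,0],[-1,0,0,0,0]],
])

```text
time_s: 4.42
tcp_pos: [0.5438, -0.238, 0.256]
eef_rot: [-180.0, 0.1, -155.9]
contact_force: [0.3, -0.3, -1.1]
gripper_width: 0.0151
gripper_force: 35.0
```

Call:
jog_arm([
  [[-1,-1.0,3.5,0,0],[-1,-1.0,3.5,0,0],[-1,-1.0,3.5,0,0],[-1,-1.0,3.5,0,0],[-1,-1.0,3.5,0,0],[-1,-1.0,3.5,0,0],[-1,-1.0,3.5,0,0],[-1,-1.0,3.0,0,0]],
])

```text
time_s: 5.42
tcp_pos: [0.4626, 0.0378, 0.2542]
eef_rot: [180.0, -0.1, -155.9]
contact_force: [0.6, -0.3, -0.3]
gripper_width: 0.0153
gripper_force: 35.0
```

Call:
jog_arm([
  [[-1,0,0,0,0],[-1,0,0,0,0],[-1,0,0,0,0]],
])

```text
time_s: 5.8
tcp_pos: [0.4636, 0.0363, 0.255]
eef_rot: [-180.0, -0.1, -155.9]
contact_force: [-0.6, -0.7, -2.0]
gripper_width: 0.0153
gripper_force: 35.0
```

Run:
```python
from h import *
s=r.get_state(); p=s['tcp_pos'];print(s['time_s'],p,s['eef_rot'],s['gripper_width'],s['contact_force'])
ci=r.camera_info('wrist'); ims={n:r.capture(n) for n in('side','top','wrist')}
for n in ims: cv2.imwrite(f'pics/{n}3.png',ims[n])
for n in('side','top','wrist'):
    print(n,'tip',proj(n,p-[0,0,.1155],ci if n=='wrist' else None),'groove',proj(n,p-[0,0,.0855],ci if n=='wrist' else None),'mouth',proj(n,[.4637,.037,.072],ci if n=='wrist' else None))
def crop(n,w=60):
    u,v=map(int,proj(n,p-[0,0,.1],ci if n=='wrist' else None)); print(n,u-w,v-w)
    return cv2.resize(ims[n][v-w:v+w,u-w:u+w],(390,390),interpolation=cv2.INTER_CUBIC)
cv2.imwrite('pics/c3.png',np.hstack([crop('side'),crop('wrist')]))
```

```text
5.8 [0.46364964 0.03625374 0.25504641] [-1.79999907e+02 -5.83104954e-02 -1.55941489e+02] 0.015320721941664346 [-0.63861417 -0.66289806 -1.99102985]
side tip [261.76472932 166.19882332] groove [260.36952656 153.87901064] mouth [264.54065492 192.08637102]
top tip [270.91532932 232.73740307] groove [269.67620784 232.93455937] mouth [273.11272987 232.3160809 ]
wrist tip [323.71460147 199.89603805] groove [323.66748824 210.64134309] mouth [324.40974254 182.90259387]
side 201 99
wrist 263 145
```

View pics/c3.png

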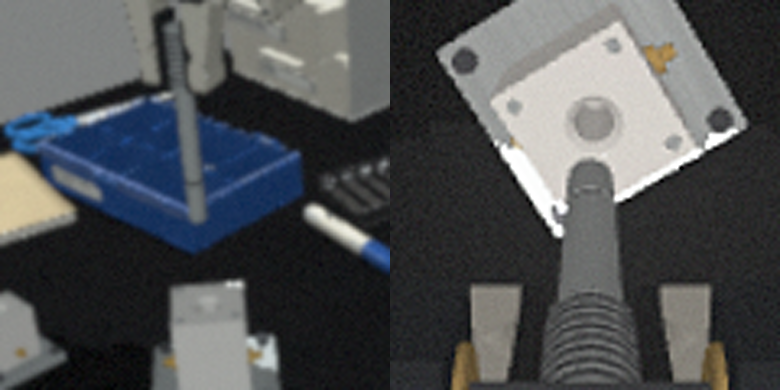

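Rod tip is seen at side (261.9,166.4), predicted (261.8,166.2); in the wrist view the tip and groove also match prediction, so it is upright. Mouth is seen at side (265,191.9) and wrist (325.5,182.5), within about 1 mm of the estimate. Descending to just above the mouth, then slowly inwards.

Call:
jog_arm([
  [[-1,0,0.07,0,0],[-1,0,0,-2,0],[-1,0,0,-2,0],[-1,0,0,-1.5,0],[-1,0,0,-0.5,0],[-1,0,0,0,0],[-1,0,0,0,0]],
])

```text
time_s: 6.82
tcp_pos: [0.4641, 0.0378, 0.1962]
eef_rot: [-180.0, 0.1, -155.9]
contact_force: [-1.2, -0.4, -1.0]
gripper_width: 0.0155
gripper_force: 35.0
```

Call:
jog_arm([
  [[-1,0,0,-0.3,0],[-1,0,0,-0.3,0],[-1,0,0,-0.3,0],[-1,0,0,-0.3,0],[-1,0,0,-0.3,0],[-1,0,0,0,0]],
])

```text
time_s: 7.58
tcp_pos: [0.4635, 0.0375, 0.1803]
eef_rot: [-180.0, -0.0, -155.9]
contact_force: [0.3, 0.5, -0.6]
gripper_width: 0.0151
gripper_force: 35.0
```

The tip is about 7 mm into the mouth with no force. Continuing.

Call:
jog_arm([
  [[-1,0,0,-0.5,0],[-1,0,0,-0.5,0],[-1,0,0,-0.5,0],[-1,0,0,0,0]],
])

```text
time_s: 8.07
tcp_pos: [0.4634, 0.0375, 0.165]
eef_rot: [-180.0, -0.1, -155.9]
contact_force: [0.9, -0.0, -0.3]
gripper_width: 0.0155
gripper_force: 35.0
```

Call:
jog_arm([
  [[-1,0,0,-0.6,0],[-1,0,0,-0.6,0],[-1,0,0,-0.6,0],[-1,0,0,-0.6,0],[-1,0,0,-0.6,0],[-1,0,0,0,0]],
])

```text
time_s: 8.82
tcp_pos: [0.4635, 0.0375, 0.135]
eef_rot: [-180.0, -0.1, -155.9]
contact_force: [0.3, -0.2, -1.2]
gripper_width: 0.0148
gripper_force: 35.0
```

Call:
jog_arm([
  [[-1,0,0,-0.2,0],[-1,0,0,-0.2,0],[-1,0,0,-0.15,0],[-1,0,0,-0.1,0],[-1,0,0,-0.1,0],[-1,0,0,0,0]],
])

```text
time_s: 9.57
tcp_pos: [0.4637, 0.0376, 0.128]
eef_rot: [180.0, -0.0, -155.9]
contact_force: [0.5, 0.1, -0.5]
gripper_width: 0.0153
gripper_force: 35.0
```

Call:
jog_arm([
  [[-1,0,0,-0.1,0],[-1,0,0,0,0]],
])

```text
time_s: 9.82
tcp_pos: [0.464, 0.0377, 0.1274]
eef_rot: [-180.0, 0.0, -155.9]
contact_force: [-0.9, -0.1, 3.4]
gripper_width: 0.0154
gripper_force: 35.0
```

Call:
jog_arm([
  [[-1,0,0,-0.1,0],[-1,0,0,0,0],[-1,0,0,0,0]],
])

```text
time_s: 10.2
tcp_pos: [0.4645, 0.0378, 0.1273]
eef_rot: [-180.0, 0.1, -155.9]
contact_force: [-2.7, 0.1, 12.2]
gripper_width: 0.0154
gripper_force: 35.0
```

It touches bottom: 12 N with the height stopped at 0.1273 (expected 0.1275). Drawing back 30 mm, to TCP z ≈ 0.1573.

Call:
jog_arm([
  [[-1,0,0,0.3,0],[-1,0,0,0.5,0],[-1,0,0,0.6,0],[-1,0,0,0.6,0],[-1,0,0,0.6,0],[-1,0,0,0.5,0],[-1,0,0,0,0],[-1,0,0,0,0]],
])

```text
time_s: 11.2
tcp_pos: [0.4636, 0.0376, 0.1569]
eef_rot: [180.0, -0.0, -155.9]
contact_force: [-0.8, -0.4, -0.4]
gripper_width: 0.015
gripper_force: 35.0
```

Run:
```python
from h import *
s=r.get_state(); p=s['tcp_pos'];print(s['time_s'],p,s['contact_force'],s['gripper_force'])
ci=r.camera_info('wrist'); im={'side':r.capture('side'),'wrist':r.capture('wrist')}
def crop(n,w):
    u,v=map(int,proj(n,p-[0,0,.09],ci if n=='wrist' else None)); print(n,u-w,v-w)
    return cv2.resize(im[n][v-w:v+w,u-w:u+w],(390,390),interpolation=cv2.INTER_CUBIC)
print(proj('side',p-[0,0,.0855]))
cv2.imwrite('pics/c4.png',np.hstack([crop('side',40),crop('wrist',60)]))
```

```text
11.2 [0.46358924 0.03757944 0.15694824] [-0.80718612 -0.44830267 -0.4338291 ] 34.99961793422699
[264.37633052 192.20567622]
side 224 153
wrist 263 148
```

View pics/c4.png

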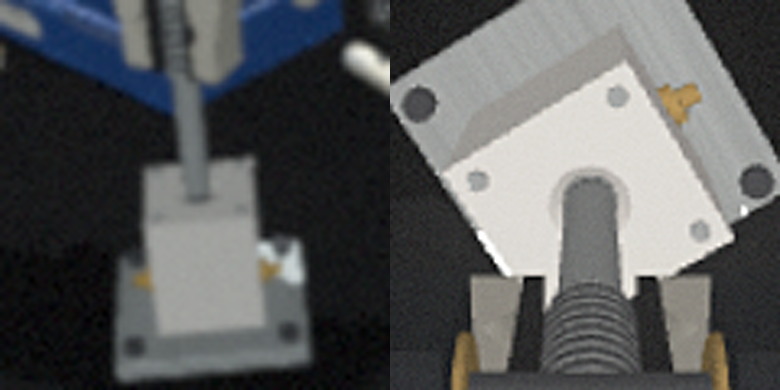

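The rod is upright and centred in the bore. The groove is level with the top face (dark line in the wrist crop at (590,182), side crop (198,195)), the cell stands flat, and the fingers are clear of it. Handing in.

```bash
python3 -c "
from plant import r
print(r.close_job())"
```

```text
the job is handed in; nothing more can be done
None
```

The job is handed in, with no verdict returned: the rod touched the bottom of the larger cell's bore, was drawn back about 30 mm until the groove was level with the top face, and is held upright there at 35 N, with the cell standing flat.

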